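# Set the polariser lever and hold the glass check block in the stage corner

## Robot

A 6-joint arm with a two-finger parallel gripper is mounted at the origin on a cart in front of the work surface, level with it; the furniture and walls round the work are solid. World frame = base frame: x ahead of the robot, y to its left, z up, the work surface at z = 0. Lengths are in m, angles in rad, forces in N, time in s.
With the tool pointing down it reaches from about 0.325 to 0.775 m from the base axis. Payload 9.3 kg.
Tool frame: the origin (TCP) lies on the mounting face of the last link; the fingertips stand 173 mm ahead of it and the grasp point (between the pads) lies 155 mm ahead of it; x points along the fingers, z is the direction in which the jaws open and shut, and the axes are right-handed (so a half turn about x gives the same grasp; the last joint's range is limited). The gripper opens to 85 mm and grips with 20 to 120 N. Pads are 22 mm wide; open, the fingers measure 114 mm over their backs; the gripper's body (76 mm by 85 mm) begins 54 mm behind the grasp point. The pads swing forward as they close: fully open they stand 13 mm farther back than shut.
Start: joints at [-0.153, 0.259, 0.021, 1.334, 0, 1.418], TCP at [0.55, -0, 0.405] pointing down, gripper open.
Joint ranges: [-3.04, 3.04], [-0.91, 1.82], [-1.04, 1.36], [-1.92, 1.95], [-1.52, 1.45], [-3.14, 3.14]. Speed limits (rad/s): [2.22, 2.22, 2.79, 3.14, 3.14, 3.14].

## Interface

Orientations are given as a unit quaternion [w, x, y, z].
In Python, from plant import robot, viewer gives the robot as it stands. The module is installed in compiled form; this text tells all that it offers.
- The arm moves only by the shell command python3 -m pendant 'ROWS' [OPENING] [FORCE]. ROWS is JSON, a list of rows, each a list of 4 numbers: the shift along the tool's x, y, z in m, then the turn about the tool's x in degrees. In form: [[x, y, z, turn], ...]. A call has 1 to 5 rows; each row shifts and turns the pose as measured when the row begins, along the tool's axes as they then stand; what a row does not reach is not made up. A row lasts 1/10 s, in which the tool goes at most 50 mm and 8.59 degrees, less where a joint would pass 70% of its speed; a pose out of reach is approached as far as the arm can. A call is refused whole if a number of a shift passes 0.05 or a number of a turn 8.59, either way. A call with a gripper value outside its range is refused whole. OPENING is the closure, from 0 (fully open) to 1 (shut), set as the call begins (- or left out, the last holds). The fingers move at their own pace and stop on an object; FORCE is the grip in N (left out, the last holds). Time passes only in rows, so rows that do not move let the fingers close. It gives the time, the measured TCP pose, the force and the opening at its end, in the units of the state.
- robot.state(): the state, without advancing time (a new reading comes with each control period).
- viewer.read_camera(name): name is "scene" or "side" or "wrist"; returns a dict with "frame" (420x560x3 uint8, red, green, blue), "K" (3x3 intrinsics, pixels), "rvec" (rotation vector, rad) and "tvec" (3), from world to camera coordinates, as OpenCV has them; the wrist camera has in their place "tool_from_camera" (4x4, takes a point from camera to tool coordinates, whose origin is the TCP and whose axes are the tool frame's). Camera axes: x right, y down, z forward; pixel columns grow to the right and rows downward; lengths in m; the calibration is good to about 2 mm. A picture is of the moment at which its call begins: read the wrist's pose just before it. There is no depth.
- robot.finish_job(): hands the job in, once; it reports no verdict.
The state is a dict: "t": time; "joint_positions": joint angles; "joint_vel": joint speeds; "joint_efforts": joint torques, N m; "tcp_pos": TCP position; "tcp_rot": TCP orientation; "contact_force": force on the tool from outside, world axes, zero at the start; "torque": the same for the moment, N m; "width": finger opening in m.
Only numpy, scipy, OpenCV 4.12 (cv2) and the standard library are available. Lean on these libraries where they do the work, as an engineer would, in place of code of your own. Each camera call takes 0.05 s, during which the arm holds its last target.

## Task

Make the daily glass check on the polarised-light bench: swing its polariser lever up to 45 degrees, the long middle mark of its scale where the lever stands straight up, then stand the larger of the two rectangular glass blocks upright on the raised stage with a clear face towards the lamp, and press it into the corner of the steel pins, square against the two tall pins behind it and against the short pin at its side at the same time. The stage has no clamp, so finish while holding: keep the block gripped, standing on the stage and pressed gently and steadily against both the back pins and the side pin, with the lever still at 45 degrees. Leave the smaller block and the round lens blank where they stand.

Things in the scene. Friction and masses are not known exactly. Their poses are not given: they have to be found in the camera images.
- bench_polariscope: Grey fixed instrument: foot 270 x 120 x 18 mm (its x -57 to +213), raised dark stage plate in front (110 mm in x, 130 mm in y, top 65 mm above the bench), round lamp drum behind. Origin: on the bench under the stage's centre; x points from stage to lamp (away from the robot), y left, z up. Yaw up to 0.2 rad either way.
- seat (a point): The point where the centre of the large glass block lies (half-way up, 30 mm above the stage top) when the block touches all three pins; fixed in the instrument, axes as the instrument's. At the instrument's (0, 0, 95) mm.
- back_pins: Two upright steel dowel pins, 10 mm in diameter, 40 mm above the stage, the stop in x: their axes are at x = +23 mm, y = +17 and -17 mm in the instrument's frame, so the block's rear face stops at x = +18 mm. Origin and axes as the instrument's.
- side_pin: One upright steel dowel pin, 10 mm in diameter, only 16 mm above the stage, the stop in y: axis at x = 0, y = -30 mm in the instrument's frame, so the block's right side stops at y = -25 mm; fingers can pass above it. Origin and axes as the instrument's.
- polariser_lever (a joint): Polariser lever's angle about the instrument's x axis, rad: 0 leans 45 degrees to the left (+y), grows clockwise as the robot sees it; 0.785 (45 degrees) straight up, 1.571 leans 45 degrees right. End stops at 0 and 1.571. Stays where left; about 1.2 N at the ball moves it. Scale marks every 15 degrees without figures, long ones at 0, 45 and 90.
- lever_ball (a point): Centre of the black ball, 20 mm in diameter, at the tip of the lever, 108 mm from the lever's axis; it stands clear above the drum's edge. Below the ball the lever is a steel strip 5 mm thick (x) and 7 mm wide, with a 10 mm neck just under the ball.
- lever_hinge (a point): Point on the lever's axis, 98 mm above the bench, in the plane of the lever (0.5 mm behind the ball's); axes as the instrument's, the lever turns about x. The lamp drum, 140 mm in diameter about the same axis, begins 8 mm behind this point and ends 88 mm behind it.
- large_block_mid (a point): Centre (half-way up) of the large glass block, 270 g, standing upright on the bench: 36 mm thick (its x, between the two clear polished broad faces), 50 mm wide (its y, between the two frosted sides, to be gripped there), 60 mm high (z). x and y may point either way: both ends are alike. Its start place is either left of the instrument or in front to the right.
- large_block: The same large glass block; origin at the centre of its underside, 30 mm below its centre.
- small_block_mid (a point): Centre of the small glass block, 26 x 36 x 40 mm, a bystander of the same make; it stands where the large one does not.
- round_blank: Round glass lens blank, 52 mm in diameter, 17 mm high, a bystander lying left of the lamp; origin at the centre of its underside.
Things that resemble listed ones, but are neither listed nor needed, are in the scene too. Leave any green look-alike of the large_block alone.

How it is judged:
On the way:
1. the polariser lever stands at 45 degrees, within 3.5 degrees, while the large block is still away from the stage (value of joint polariser_lever between 0.725 and 0.846 rad and horizontal distance between large_block_mid and seat above 0.1 m), for 0.3 s.
At the end, for the whole second after the job is handed in: Lever at 45 degrees within 3.5; the fingers still grip the large block, at rest, upright and square on the stage within 2.6 degrees, its centre within 3.5 mm of the seat, pressing with 1 to 40 N on the back pins and at the same time with 1 to 40 N on the side pin (value of joint polariser_lever between 0.725 and 0.846 rad and contact force between large_block and back_pins between 1 and 40 N and contact force between large_block and side_pin between 1 and 40 N and contact force between large_block and the fingers above 2 N and angle between the x axis of large_block_mid and the x axis of seat, either way round below 0.045 rad and angle between large_block_mid's own z axis and vertical below 0.045 rad and distance between large_block_mid and seat below 0.0035 m and linear speed of large_block below 0.01 m/s); the arm keeps its last pose, push and grip.
It fails at once if the small block or the round lens blank is moved by more than 30 mm (distance of any of small_block_mid, round_blank from where it was at the start of the episode above 0.03 m).
It also fails if it takes over 64 s, if anything falls off the work surface, if the arm or the gripper's body presses on something with over 40 N, if the wrist force passes 120 N, or if a joint passes its speed limit or range.

## Working session

There is one attempt and no reset: what is moved stays moved. The work goes in short steps, Python scripts to look and compute and a shell command to move; the robot and the scene stay as the last step left them, time stands still between calls to the robot, and variables do not carry over. Pictures are saved under pics/ and viewed, and the job is handed in when it is done.

```bash
mkdir -p pics; python3 - <<'E'
from plant import robot, viewer
import cv2, numpy as np
print(robot.state())
for n in ["scene","side","wrist"]:
    d=viewer.read_camera(n)
    cv2.imwrite(f"pics/{n}0.png",d["frame"][:,:,::-1])
    print(n,{k:np.round(v,4).tolist() for k,v in d.items() if k!="frame"})
E
```

```text
{'t': 0.0, 'joint_positions': array([-1.52592415e-01,  2.59189456e-01,  2.07679904e-02,  1.33371367e+00,
       -2.44548897e-05,  1.41820935e+00]), 'joint_vel': array([-0.00014955,  0.00149484, -0.00114486, -0.00115132, -0.00055787,
       -0.0009415 ]), 'joint_efforts': array([-2.65873996e-04, -5.55637658e+01,  3.44536042e+01,  1.31759423e-02,
       -2.94380488e-04,  4.47349430e-05]), 'tcp_pos': array([5.49945827e-01, 4.81083174e-06, 4.04069959e-01]), 'tcp_rot': array([7.06637467e-01, 6.53180420e-05, 7.07575778e-01, 6.14847028e-05]), 'contact_force': array([-0.55232386,  0.40366738, -0.77339128]), 'torque': array([ 0.04992125, -0.03486618,  0.03481607]), 'width': 0.08529245471870521}
scene {'K': [[454.9085, 0.0, 281.8009], [0.0, 454.9085, 211.1118], [0.0, 0.0, 1.0]], 'rvec': [2.2337, -0.7454, 0.351], 'tvec': [-0.3332, 0.344, 0.8334]}
side {'K': [[411.1808, 0.0, 278.5985], [0.0, 411.1808, 213.5717], [0.0, 0.0, 1.0]], 'rvec': [2.3787, 0.7706, -0.2608], 'tvec': [-0.4673, -0.1021, 1.0873]}
wrist {'K': [[313.4039, 0.0, 278.8782], [0.0, 313.4039, 208.2397], [0.0, 0.0, 1.0]], 'tool_from_camera': [[-0.0004, -0.3158, 0.9488, 0.0314], [-0.0009, -0.9488, -0.3158, 0.0817], [1.0, -0.001, 0.0001, -0.0008], [0.0, 0.0, 0.0, 1.0]]}
```

View pics/scene0.png

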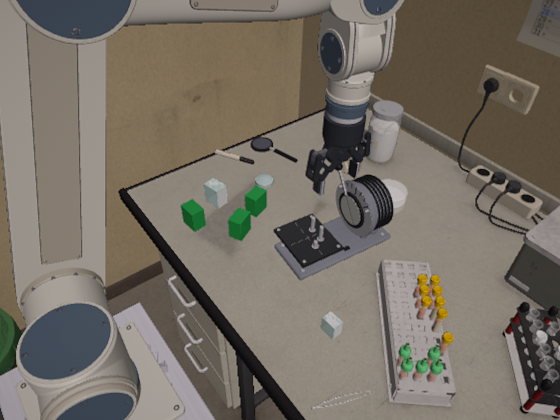

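View pics/side0.png

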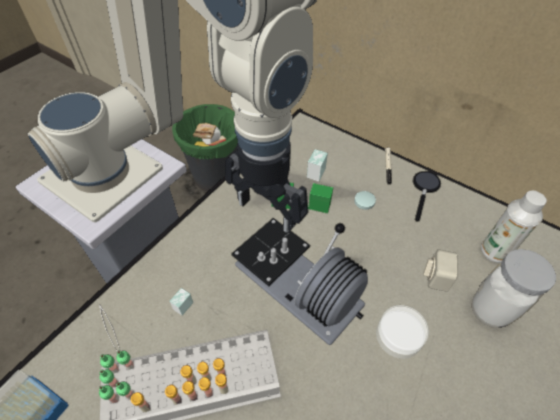

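View pics/wrist0.png

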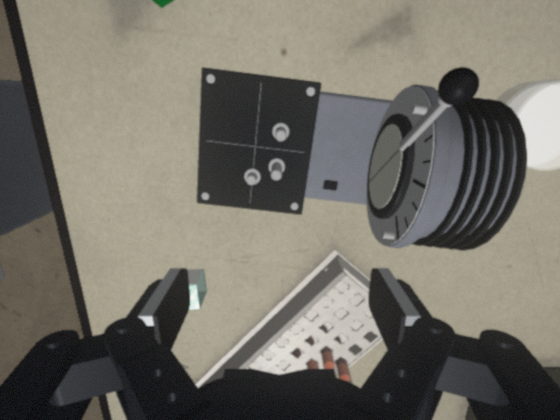

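```bash
python3 - <<'E'
import cv2
s=cv2.imread("pics/scene0.png");d=cv2.imread("pics/side0.png");w=cv2.imread("pics/wrist0.png")
cv2.imwrite("pics/c1.png",cv2.resize(s[165:245,165:285],None,fx=6,fy=6,interpolation=cv2.INTER_CUBIC))
cv2.imwrite("pics/c2.png",cv2.resize(d[135:225,280:400],None,fx=6,fy=6,interpolation=cv2.INTER_CUBIC))
cv2.imwrite("pics/c3.png",cv2.resize(w[50:230,180:340],None,fx=3.3,fy=3.3,interpolation=cv2.INTER_CUBIC))
E
```

```text
(no output)
```

View pics/c1.png

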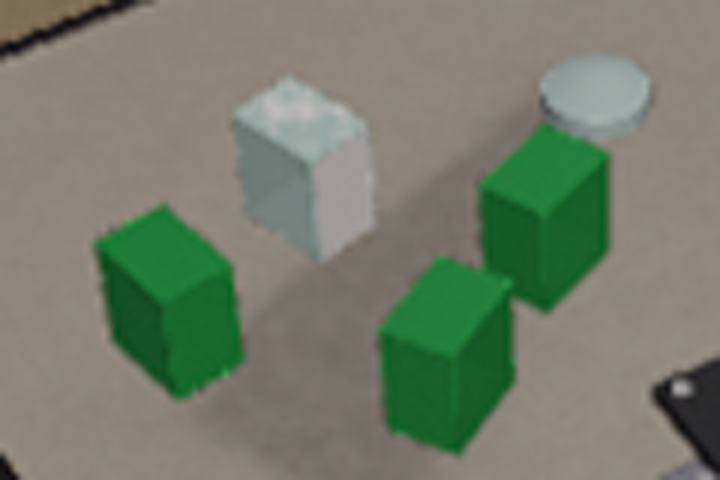

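View pics/c2.png

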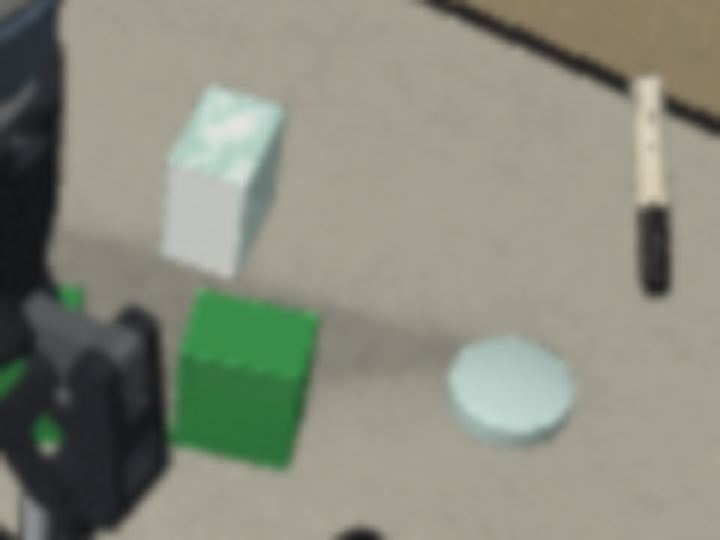

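View pics/c3.png

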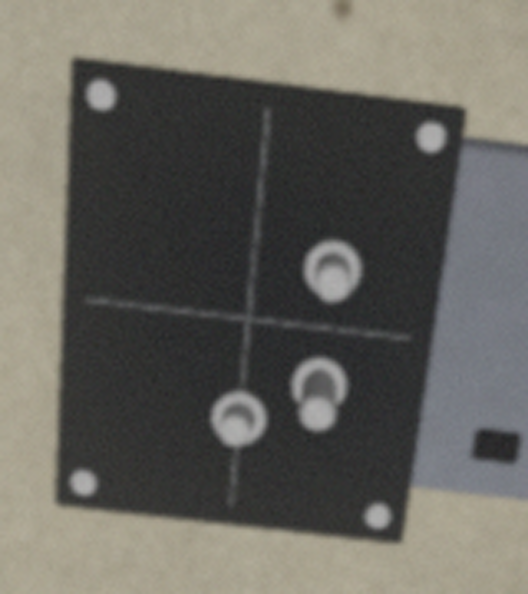

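The candidates are the glass block at scene (215,192), the smaller glass block at (331,324), and green look-alikes at (193,215), (239,224) and (256,200). The crop shows a clear, pale glass block at (215,192), and its size needs checking next. The wrist picture shows the stage corners, the cross lines and the pins, with the ball at (459,86) leaning left.

```bash
cat > h.py <<'E'
import numpy as np, cv2
from scipy.spatial.transform import Rotation as R
from plant import robot, viewer
def save(d,fn): cv2.imwrite(fn,d["frame"][:,:,::-1])
def cam(d,st=None):
    if "rvec" in d:
        Rm=cv2.Rodrigues(np.array(d["rvec"],float))[0]; return Rm.T,-Rm.T@np.ravel(d["tvec"])
    q=np.array(st["tcp_rot"]);Rt=R.from_quat(q[[1,2,3,0]]).as_matrix()
    T=np.array(d["tool_from_camera"]); return Rt@T[:3,:3],Rt@T[:3,3]+st["tcp_pos"]
def ray(d,px,st=None):
    Rc,c=cam(d,st);v=Rc@np.linalg.solve(d["K"],[px[0],px[1],1.]);return c,v/np.linalg.norm(v)
def plane(d,px,z,st=None):
    c,v=ray(d,px,st);return c+v*(z-c[2])/v[2]
def tri(rs):
    A=np.zeros((3,3));b=np.zeros(3)
    for c,v in rs:
        P=np.eye(3)-np.outer(v,v);A+=P;b+=P@c
    p=np.linalg.solve(A,b);return p,[np.linalg.norm((np.eye(3)-np.outer(v,v))@(p-c)) for c,v in rs]
def proj(d,p,st=None):
    Rc,c=cam(d,st);q=d["K"]@(Rc.T@(np.asarray(p)-c));return q[:2]/q[2]
E
python3 - <<'E'
from h import *
np.set_printoptions(precision=4,suppress=True)
st=robot.state();D={n:viewer.read_camera(n) for n in ["scene","side","wrist"]}
q=np.array([[75,60],[465,107],[402,541],[57,503],[248,320]])/3.3+[180,50]
P=[plane(D["wrist"],p,.065,st) for p in q];print("stage",np.array(P))
print("len",[np.linalg.norm(P[i]-P[(i+1)%4]) for i in range(4)],"centre",np.mean(P[:4],0))
dx=(P[1]+P[2]-P[0]-P[3]);dy=P[0]+P[1]-P[2]-P[3];print("yaw",np.arctan2(dx[1],dx[0]),np.arctan2(-dy[0],dy[1]))
a=np.array([[234,118],[290,75],[367,125],[310,163]])/6+[165,165]
b=np.array([[165,160],[212,85],[285,108],[243,185]])/6+[280,135]
for n,x in(("scene",a),("side",b)):
    Q=np.array([plane(D[n],p,.06) for p in x]);print(n,Q,"len",[np.linalg.norm(Q[i]-Q[(i+1)%4]) for i in range(4)],Q.mean(0))
    for z in (.04,.06):
        pass
# ball
print("ball",tri([ray(D["wrist"],(459,86),st),ray(D["side"],(340,228))]))
E
```

```text
stage [[ 0.4803  0.1124  0.065 ]
 [ 0.5873  0.1004  0.065 ]
 [ 0.5727 -0.0269  0.065 ]
 [ 0.4649 -0.0143  0.065 ]
 [ 0.5258  0.0421  0.065 ]]
len [np.float64(0.10768565280966186), np.float64(0.12816201216701592), np.float64(0.10859187442527843), np.float64(0.12766470970624683)] centre [0.5263 0.0429 0.065 ]
yaw -0.11431225009251976 -0.11773817698981238
scene [[0.4313 0.3509 0.06  ]
 [0.4663 0.362  0.06  ]
 [0.4755 0.3131 0.06  ]
 [0.4423 0.3061 0.06  ]] len [np.float64(0.03673026173736279), np.float64(0.04977662293924382), np.float64(0.03387162174931198), np.float64(0.046141968396623614)] [0.4539 0.333  0.06  ]
side [[0.443  0.3087 0.06  ]
 [0.4345 0.3585 0.06  ]
 [0.4674 0.3649 0.06  ]
 [0.4774 0.3156 0.06  ]] len [np.float64(0.05055044722920067), np.float64(0.03353908306873698), np.float64(0.05034543754637825), np.float64(0.03498389827026401)] [0.4556 0.3369 0.06  ]
ball (array([0.6489, 0.0911, 0.1864]), [np.float64(5.050984974080246e-06), np.float64(5.050984973898889e-06)])
```

```bash
python3 - <<'E'
import cv2
s=cv2.imread("pics/scene0.png");d=cv2.imread("pics/side0.png");w=cv2.imread("pics/wrist0.png")
a=cv2.resize(s[300:350,300:360],None,fx=6,fy=6);b=cv2.resize(d[280:330,160:220],None,fx=6,fy=6)
cv2.imwrite("pics/c4.png",cv2.hconcat([a,b]))
cv2.imwrite("pics/c5.png",cv2.resize(w[50:260,350:540],None,fx=2.8,fy=2.8,interpolation=cv2.INTER_CUBIC))
E
```

```text
(no output)
```

View pics/c4.png

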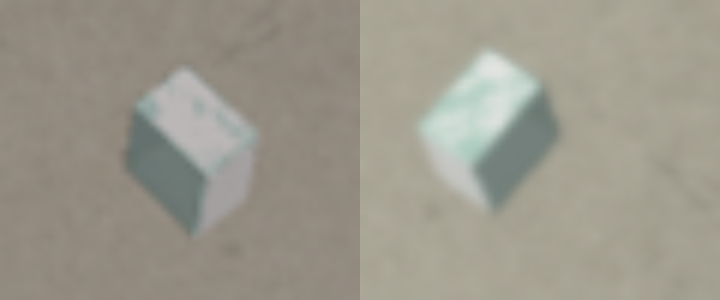

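View pics/c5.png

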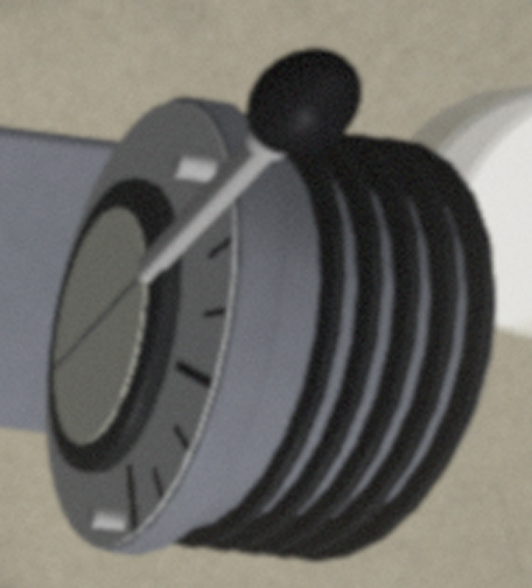

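Stage centre is about (0.526, 0.043) with yaw about -0.116. The lever is about 10 deg, from the ball at (0.649, 0.091, 0.186), radius 108 as expected. The block at scene (215,192) measures 36x50, so it is the large one, at (0.455, 0.335) with yaw about +0.195. First I turn the jaws to the instrument's y, with the camera towards the robot.

```bash
python3 -m pendant '[[0,0,0,-8.4],[0,0,0,-8.4],[0,0,0,-8.4],[0,0,0,-8.4],[0,0,0,-8.4]]' 0.45; python3 -m pendant '[[0,0,0,-8.4],[0,0,0,-8.4],[0,0,0,-8.4],[0,0,0,-8.4],[0,0,0,-8.4]]'; cat >> h.py <<'E'
np.set_printoptions(precision=4,suppress=True)
C=np.array([.526,.043]);YAW=-.116
def inst(p):
    c,s=np.cos(YAW),np.sin(YAW);d=np.asarray(p)[:2]-C
    return np.array([c*d[0]+s*d[1],-s*d[0]+c*d[1],p[2]])
def rep():
    s=robot.state();q=s["tcp_rot"];M=R.from_quat(q[[1,2,3,0]]).as_matrix()
    z=M[:,2]
    print("t",s["t"],"tcp",s["tcp_pos"],"inst",inst(s["tcp_pos"]),"jaw yaw",np.arctan2(-z[0],z[1]),"down",M[:,0],"F",s["contact_force"],"w",s["width"],"j",s["joint_positions"])
    return s
E
python3 -c "from h import *;rep()"
```

```text
t: 0.8
tcp_pos: [0.5499, 0.0, 0.4041]
tcp_rot: [0.658, -0.259, 0.658, 0.259]
contact_force: [0.3, 0.1, -0.6]
width: 0.0467
t: 1.3
tcp_pos: [0.5499, 0.0, 0.4037]
tcp_rot: [0.517, -0.481, 0.518, 0.483]
contact_force: [-0.8, 0.6, -0.1]
width: 0.0469
t 1.3 tcp [0.5499 0.     0.4037] inst [ 0.0287 -0.0399  0.4037] jaw yaw -0.07065203329662186 down [-0.0021  0.0003 -1.    ] F [-0.8025  0.6415 -0.0845] w 0.0469407839244383 j [-0.1526  0.2595  0.0202  1.3336 -0.     -0.082 ]
```

```bash
python3 -m pendant '[[0,0,0,2.6],[0,-0.029,0.034,0],[0,-0.029,0.034,0],[0,-0.029,0.034,0],[0,0,0,0]]'; python3 - <<'E'
from h import *
s=rep();D={n:viewer.read_camera(n) for n in ["scene","side","wrist"]}
for n in D: save(D[n],f"pics/{n}1.png")
E
```

```text
t: 1.8
tcp_pos: [0.6502, 0.0938, 0.4031]
tcp_rot: [0.527, -0.47, 0.528, 0.471]
contact_force: [-1.4, -0.2, -0.6]
width: 0.0469
t 1.8 tcp [0.6502 0.0938 0.4031] inst [0.1175 0.0648 0.4031] jaw yaw -0.11446438751209496 down [-0.0024 -0.     -1.    ] F [-1.4194 -0.2113 -0.6159] w 0.04691864454045442 j [0.0156 0.4488 0.3048 1.4292 0.     0.1301]
```

View pics/wrist1.png

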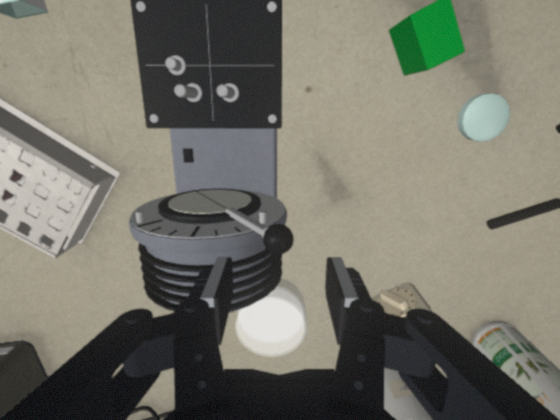

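View pics/side1.png

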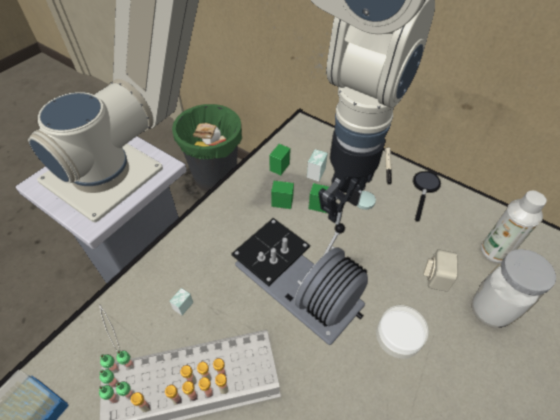

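Ball at wrist (278,239), between the fingers; at (340,228) in the side view. I'll check the ball with this view, then descend.

```bash
python3 - <<'E'
from h import *
s=robot.state();w=viewer.read_camera("wrist");sd=viewer.read_camera("side")
g=cv2.cvtColor(w["frame"],cv2.COLOR_RGB2GRAY)
p,r=tri([ray(w,(278.5,239),s),ray(sd,(340,228))]);print(p,r,inst(p))
q=np.array([[131,0],[282,127],[147,128]]);
for x in q[1:]: print("corner",inst(plane(w,x,.065,s)))
print("yaw edge",(lambda a,b:np.arctan2(-(b-a)[0],(b-a)[1]))(plane(w,q[2],.065,s),plane(w,q[1],.065,s)))
print("cross",inst(plane(w,(210,66),.065,s)))
E
```

```text
[0.6486 0.0909 0.1862] [np.float64(0.00039632191938788103), np.float64(0.00039632191938805607)] [0.1163 0.0618 0.1862]
corner [0.0532 0.0646 0.065 ]
corner [ 0.054  -0.0645  0.065 ]
yaw edge -0.11013385009653036
cross [-0.0002 -0.0004  0.065 ]
```

```bash
python3 -m pendant '[[0.03,0.001,-0.003,0],[0.030,0,0,0],[0,0,0,0]]'; python3 -m pendant '[[0,0,0,0],[0,0,0,0],[0,0,0,0],[0,0,0,0]]' 0.72 20; python3 - <<'E'
from h import *
s=rep();D={n:viewer.read_camera(n) for n in ["scene","side","wrist"]}
for n in D: save(D[n],f"pics/{n}2.png")
E
```

```text
t: 2.35
tcp_pos: [0.6433, 0.0844, 0.3473]
tcp_rot: [0.53, -0.47, 0.529, 0.468]
contact_force: [0.4, 0.5, 0.3]
width: 0.047
t: 2.75
tcp_pos: [0.6427, 0.0833, 0.3533]
tcp_rot: [0.532, -0.471, 0.527, 0.466]
contact_force: [-0.3, -0.1, 0.0]
width: 0.0236
t 2.75 tcp [0.6427 0.0833 0.3533] inst [0.1112 0.0535 0.3533] jaw yaw -0.12264751638367502 down [ 0.0097 -0.0003 -1.    ] F [-0.2888 -0.1235  0.0201] w 0.02361619154475197 j [-0.0005  0.4402  0.1647  1.2855 -0.0003  0.1222]
```

View pics/wrist2.png

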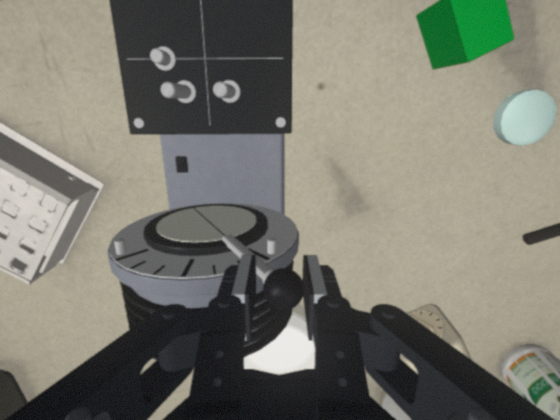

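The ball is between the fingers at wrist (284,290). I'll lower and centre on it, then carry it in small steps along the arc.

```bash
python3 -m pendant '[[0.007,-0.005,0,0],[0.002,0,-0.010,0],[-0.004,0,-0.012,0],[-0.003,0,-0.012,0],[0,0,0,0]]'; python3 -c "from h import *;rep()"
```

```text
t: 3.4
tcp_pos: [0.6451, 0.0494, 0.3519]
tcp_rot: [0.534, -0.472, 0.524, 0.467]
contact_force: [-0.2, -0.3, 0.5]
width: 0.024
t 3.4 tcp [0.6451 0.0494 0.3519] inst [0.1176 0.0202 0.3519] jaw yaw -0.11954308708410366 down [ 0.0149  0.0037 -0.9999] F [-0.1585 -0.2946  0.4722] w 0.02404437741669056 j [-0.054   0.4369  0.1557  1.275   0.0045  0.0656]
```

```bash
python3 -m pendant '[[-0.001,0,-0.010,0],[0,0,-0.010,0],[0,0,0,0]]'; python3 - <<'E'
from h import *
s=rep();D={n:viewer.read_camera(n) for n in ["scene","side","wrist"]}
for n in D: save(D[n],f"pics/{n}3.png")
E
```

```text
t: 3.7
tcp_pos: [0.6427, 0.0276, 0.3518]
tcp_rot: [0.533, -0.471, 0.525, 0.467]
contact_force: [-0.4, -0.4, 0.8]
width: 0.0236
t 3.7 tcp [0.6427 0.0276 0.3518] inst [ 0.1177 -0.0018  0.3518] jaw yaw -0.12015381587185767 down [ 0.0134  0.0034 -0.9999] F [-0.3941 -0.3699  0.8084] w 0.023561013056032712 j [-0.0883  0.4311  0.146   1.2727  0.0046  0.0319]
```

View pics/wrist3.png

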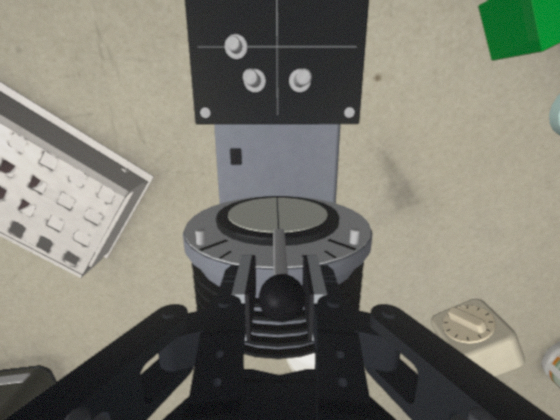

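The ball is at about wrist (281,294) and the lever looks upright. I'll measure it.

```bash
python3 - <<'E'
from h import *
s=robot.state();w=viewer.read_camera("wrist")
for x in ((281,294),(277.5,46),(277,66)): print(inst(plane(w,x,.2055 if x[1]>200 else .065,s)))
# lever strip base: line on the dial
save(w,"pics/x.png");im=cv2.imread("pics/x.png");cv2.imwrite("pics/c6.png",cv2.resize(im[180:330,170:390],None,fx=3.6,fy=3.6,interpolation=cv2.INTER_CUBIC))
E
```

```text
[0.1143 0.0015 0.2055]
[-0.0006  0.0007  0.065 ]
[0.0127 0.0003 0.065 ]
```

View pics/c6.png

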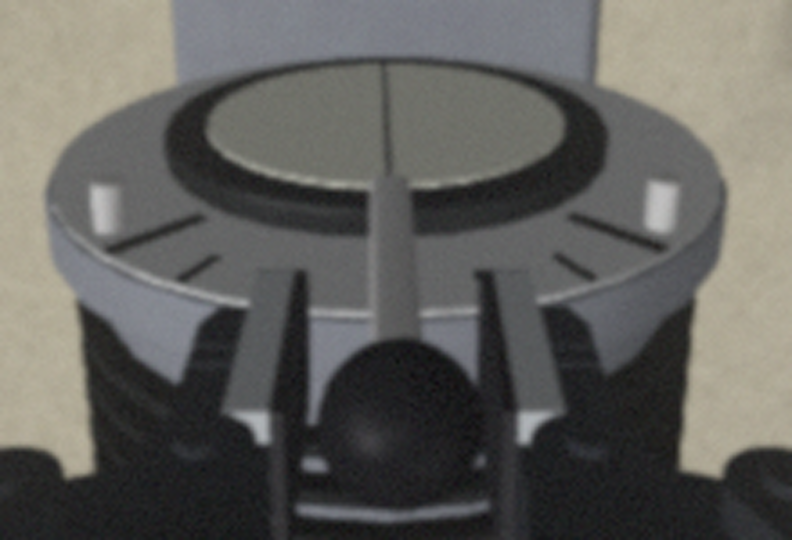

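The ball is about 1.6 mm left of centre, about 0.9 deg, which is within the limit. I'll release and lift.

```bash
python3 -m pendant '[[0,0,0,0],[0,0,0,0],[0,0,0,0]]' 0.4; python3 -m pendant '[[-0.02,0,0,0],[-0.02,0,0,0],[-0.02,0,0,0],[-0.02,0,0,0],[0,0,0,0]]'; python3 - <<'E'
from h import *
s=rep();sc=viewer.read_camera("scene")
a=np.array([[96,242],[165,205],[233,265],[168,304], [380,325],[440,257],[513,290],[455,355], [482,185],[545,127],[610,155],[545,215]])/6+165
Q=np.array([plane(sc,p,.06) for p in a]);print(Q.reshape(3,4,3)[:,:,:2])
d=viewer.read_camera("side");save(d,"pics/side4.png");save(sc,"pics/scene4.png")
save(viewer.read_camera("wrist"),"pics/wrist4.png")
E
```

```text
t: 4.2
tcp_pos: [0.6428, 0.0296, 0.3517]
tcp_rot: [0.533, -0.472, 0.524, 0.467]
contact_force: [0.5, 0.1, 0.1]
width: 0.0514
t: 4.7
tcp_pos: [0.6416, 0.0302, 0.4335]
tcp_rot: [0.532, -0.472, 0.525, 0.468]
contact_force: [0.3, -0.2, 0.7]
width: 0.0512
t 4.7 tcp [0.6416 0.0302 0.4335] inst [0.1163 0.0007 0.4335] jaw yaw -0.11695306842758349 down [ 0.0109  0.0036 -0.9999] F [ 0.3018 -0.163   0.6793] w 0.05122082929207687 j [-0.0843  0.4137  0.3244  1.4709  0.0045  0.0327]
[[[0.345  0.3154]
  [0.3792 0.3188]
  [0.3835 0.2701]
  [0.3506 0.2656]]

 [[0.413  0.205 ]
  [0.4546 0.2243]
  [0.4677 0.1903]
  [0.4278 0.1731]]

 [[0.4937 0.2512]
  [0.5372 0.2667]
  [0.5491 0.235 ]
  [0.5044 0.22  ]]]
```

View pics/wrist4.png

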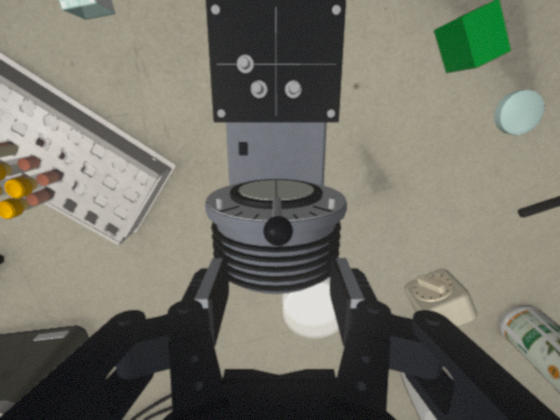

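View pics/side4.png

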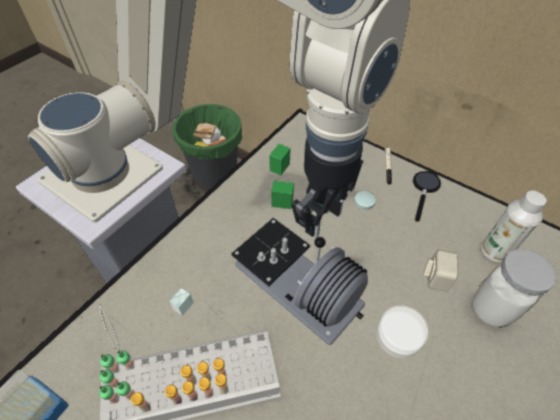

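Ball at wrist (278,231) sits on the dial's middle axis. Now over to the large block.

```bash
python3 - <<'E'
from h import *
s=robot.state();w=viewer.read_camera("wrist");sd=viewer.read_camera("side")
p,r=tri([ray(w,(278,230.5),s),ray(sd,(320,242.5))]);print(inst(p),r)
E
python3 -m pendant '[[0,0.022,0.028,0],[0,0.022,0.028,0],[0,0.022,0.028,0],[0,0.022,0.028,0],[0,0.022,0.028,0]]' 0.1;python3 -m pendant '[[0,0.022,0.028,0],[0,0.022,0.028,0],[0,0.022,0.028,0],[0,0.022,0.028,0],[0,0.010,0.010,0]]';python3 -m pendant '[[0,0,0,-6],[0,0,0,-6],[0,0,0,-6],[0,0,0,0]]'; python3 - <<'E'
from h import *
s=rep();save(viewer.read_camera("wrist"),"pics/wrist5.png")
E
```

```text
[0.116  0.0017 0.2044] [np.float64(0.0002821781708325937), np.float64(0.00028217817083260463)]
t: 5.45
tcp_pos: [0.5481, 0.1827, 0.4233]
tcp_rot: [0.53, -0.466, 0.53, 0.47]
contact_force: [0.9, 1.1, -0.0]
width: 0.0766
t: 5.95
tcp_pos: [0.4603, 0.3223, 0.42]
tcp_rot: [0.527, -0.466, 0.532, 0.471]
contact_force: [-0.2, -0.3, -0.3]
width: 0.077
t: 6.35
tcp_pos: [0.4587, 0.3237, 0.4174]
tcp_rot: [0.443, -0.545, 0.449, 0.552]
contact_force: [-0.2, -0.2, -0.6]
width: 0.0769
t 6.35 tcp [0.4587 0.3237 0.4174] inst [-0.0994  0.271   0.4174] jaw yaw 0.20636227431638893 down [-0.0133 -0.0012 -0.9999] F [-0.1566 -0.1886 -0.6373] w 0.07691838099005309 j [0.464  0.2797 0.0831 1.3866 0.0049 0.2576]
```

View pics/wrist5.png

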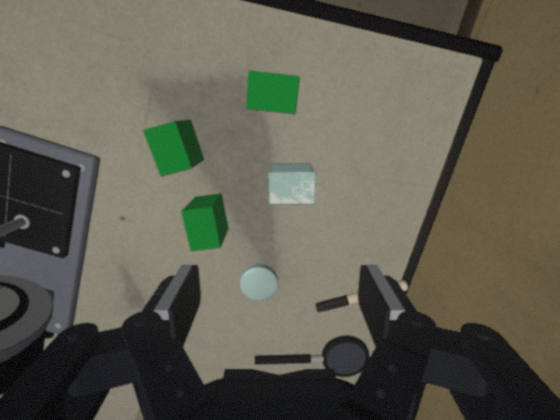

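```bash
python3 - <<'E'
import cv2
w=cv2.imread("pics/wrist5.png")
cv2.imwrite("pics/c7.png",cv2.resize(w[150:220,250:335],None,fx=8,fy=8,interpolation=cv2.INTER_CUBIC))
E
```

```text
(no output)
```

View pics/c7.png

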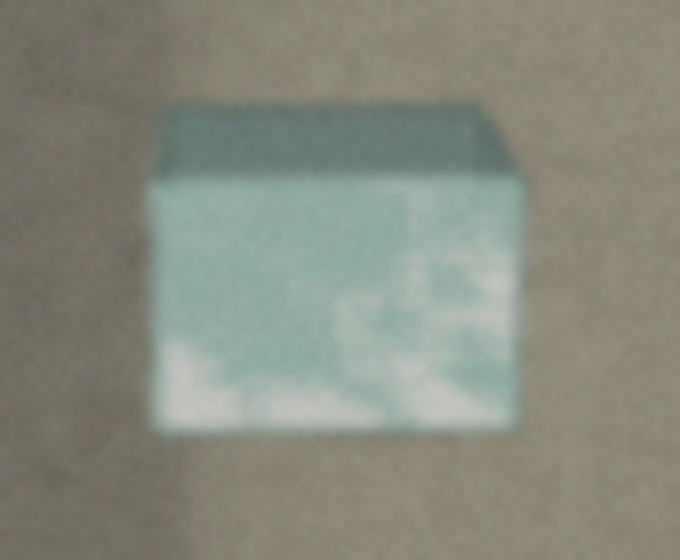

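Top face corners in the crop: (150,177), (524,177), (518,432), (155,432). I'll compute the offset.

```bash
python3 - <<'E'
from h import *
s=robot.state();w=viewer.read_camera("wrist")
q=np.array([[150,177],[524,177],[518,432],[155,432]])/8+[250,150]
Q=np.array([plane(w,p,.06,s) for p in q]);print(Q,[np.linalg.norm(Q[i]-Q[(i+1)%4]) for i in range(4)])
c=Q.mean(0);d=Q[1]+Q[2]-Q[0]-Q[3];print(c,"yaw",np.arctan2(-d[0],d[1]))
M=R.from_quat(s["tcp_rot"][[1,2,3,0]]).as_matrix()
print("tool coords",M.T@(np.array([c[0],c[1],.04])-s["tcp_pos"]))
E
```

```text
[[0.4428 0.3105 0.06  ]
 [0.4329 0.3589 0.06  ]
 [0.4673 0.3664 0.06  ]
 [0.4772 0.3179 0.06  ]] [np.float64(0.049387927473835656), np.float64(0.035182468228262403), np.float64(0.04947670690189126), np.float64(0.035177715268611964)]
[0.4551 0.3385 0.06  ] yaw 0.2016665519152174
tool coords [ 0.3774 -0.0045  0.0147]
```

```bash
python3 -m pendant '[[0,-0.004,0.014,0],[0.025,0,0,0],[0.025,0,0,0],[0.025,0,0,0],[0.025,0,0,0]]' 0; python3 - <<'E'
from h import *
s=rep();w=viewer.read_camera("wrist");save(w,"pics/wrist6.png")
M=R.from_quat(s["tcp_rot"][[1,2,3,0]]).as_matrix()
print("tool coords",M.T@(np.array([.4552,.3375,.04])-s["tcp_pos"]))
E
```

```text
t: 6.95
tcp_pos: [0.4606, 0.3411, 0.3175]
tcp_rot: [0.45, -0.542, 0.451, 0.547]
contact_force: [1.2, 0.1, -0.7]
width: 0.0855
t 6.95 tcp [0.4606 0.3411 0.3175] inst [-0.0995  0.2886  0.3175] jaw yaw 0.18826843287527095 down [-0.0062  0.0032 -1.    ] F [ 1.1951  0.0666 -0.7128] w 0.08545492994843235 j [ 0.4899  0.3368 -0.0916  1.1463  0.0057  0.3016]
tool coords [ 0.2775  0.0044 -0.0037]
```

View pics/wrist6.png

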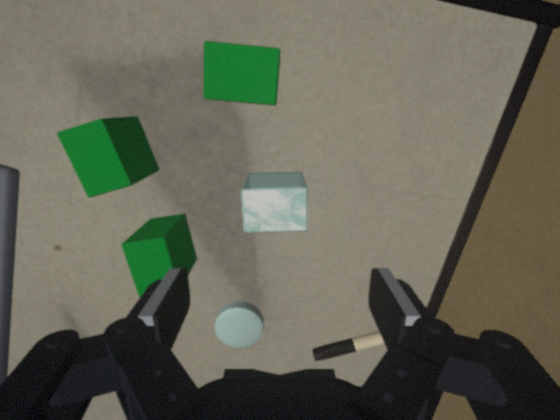

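Block top at about (242,187)-(307,231), square in the view. I'll recompute.

```bash
python3 - <<'E'
from h import *
s=robot.state();w=viewer.read_camera("wrist");save(w,"pics/wrist7.png")
q=np.array([[242,187],[307,187],[306,231],[243,232]])
Q=np.array([plane(w,p,.06,s) for p in q])
c=Q.mean(0);d=Q[1]+Q[2]-Q[0]-Q[3];print(c,"yaw",np.arctan2(-d[0],d[1]))
rep();M=R.from_quat(s["tcp_rot"][[1,2,3,0]]).as_matrix()
print("tool coords",M.T@(np.array([c[0],c[1],.04])-s["tcp_pos"]))
E
```

```text
[0.451  0.3371 0.06  ] yaw 0.19533462056970718
t 7.05 tcp [0.46   0.3407 0.3153] inst [-0.1001  0.2881  0.3153] jaw yaw 0.18878438005100995 down [-0.0115  0.0003 -0.9999] F [0.0932 1.1575 0.9604] w 0.08557248202452909 j [ 0.4898  0.3391 -0.0941  1.1476  0.0057  0.3009]
tool coords [ 0.2733  0.0064 -0.0027]
```

```bash
python3 -m pendant '[[0.025,0.004,-0.003,0],[0.025,0,0,0],[0.025,0,0,0],[0.020,0,0,0],[0.010,0,0,0]]'; python3 - <<'E'
from h import *
s=rep();w=viewer.read_camera("wrist");save(w,"pics/wrist8.png")
M=R.from_quat(s["tcp_rot"][[1,2,3,0]]).as_matrix()
print("tool coords",M.T@(np.array([.4545,.337,.04])-s["tcp_pos"]))
E
```

```text
t: 7.55
tcp_pos: [0.4584, 0.3403, 0.214]
tcp_rot: [0.453, -0.541, 0.452, 0.546]
contact_force: [0.2, -0.8, 0.7]
width: 0.0852
t 7.55 tcp [0.4584 0.3403 0.214 ] inst [-0.1015  0.2875  0.214 ] jaw yaw 0.18263290080511985 down [-0.0034  0.005  -1.    ] F [ 0.1597 -0.8098  0.7082] w 0.08522186470289113 j [ 0.4903  0.4139 -0.2601  0.8973  0.006   0.3077]
tool coords [ 0.174   0.004  -0.0035]
```

View pics/wrist8.png

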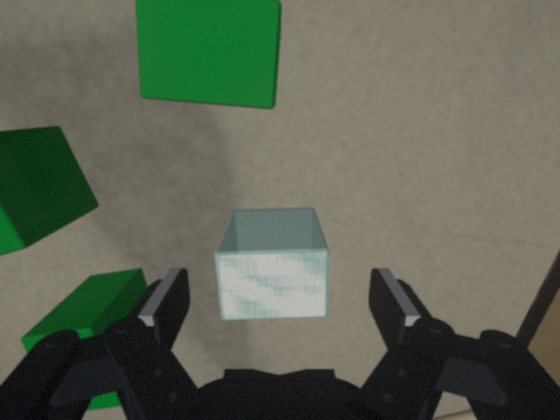

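The block top spans (217,250)-(327,318), between the fingers and slightly left of centre. One last lowering, then I close.

```bash
python3 -m pendant '[[0.009,0.004,-0.003,-0.7],[0.008,0,0,0],[0,0,0,0]]'; python3 -m pendant '[[0,0,0,0],[0,0,0,0],[0,0,0,0],[0,0,0,0],[0,0,0,0]]' 1 35; python3 - <<'E'
from h import *
s=rep();w=viewer.read_camera("wrist");save(w,"pics/wrist9.png")
E
```

```text
t: 7.9
tcp_pos: [0.4556, 0.3371, 0.1973]
tcp_rot: [0.45, -0.545, 0.448, 0.548]
contact_force: [-0.8, -0.1, -0.3]
width: 0.0853
t: 8.4
tcp_pos: [0.4561, 0.3373, 0.1991]
tcp_rot: [0.451, -0.545, 0.447, 0.548]
contact_force: [0.3, 0.7, -2.3]
width: 0.0495
t 8.4 tcp [0.4561 0.3373 0.1991] inst [-0.1035  0.2842  0.1991] jaw yaw 0.19485440361427006 down [ 0.0007  0.007  -1.    ] F [ 0.2836  0.6626 -2.338 ] w 0.04950545850315251 j [ 0.4876  0.4224 -0.2915  0.853   0.0059  0.2927]
```

View pics/wrist9.png

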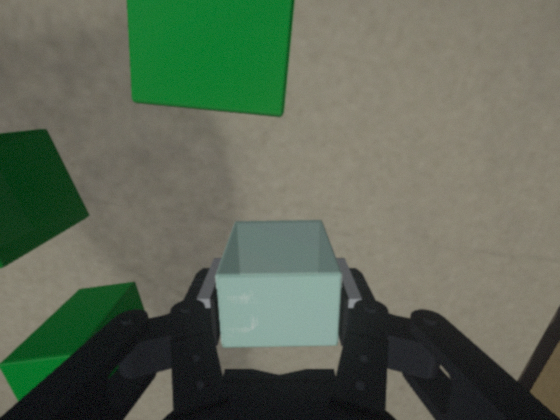

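Gripped, width 49.5 mm. Lifting.

```bash
python3 -m pendant '[[-0.015,0,0,0],[-0.025,0,0,0],[-0.025,0,0,0],[-0.025,0,0,0],[-0.025,0,0,0]]'; python3 -m pendant '[[-0.025,0,0,0],[-0.015,0,0,0],[0,0,0,0]]'; python3 - <<'E'
from h import *
s=rep();w=viewer.read_camera("wrist");save(w,"pics/wrist10.png")
E
```

```text
t: 8.95
tcp_pos: [0.4549, 0.3359, 0.3129]
tcp_rot: [0.448, -0.543, 0.451, 0.549]
contact_force: [0.8, -0.4, -1.7]
width: 0.0494
t: 9.25
tcp_pos: [0.4553, 0.3359, 0.3574]
tcp_rot: [0.449, -0.544, 0.449, 0.549]
contact_force: [0.1, -0.6, -3.3]
width: 0.0497
t 9.25 tcp [0.4553 0.3359 0.3574] inst [-0.1041  0.2827  0.3574] jaw yaw 0.19481128057844918 down [-0.0055  0.0041 -1.    ] F [ 0.1271 -0.5943 -3.2952] w 0.04973214850626559 j [ 0.4859  0.3034 -0.0361  1.2341  0.0062  0.2911]
```

View pics/wrist10.png

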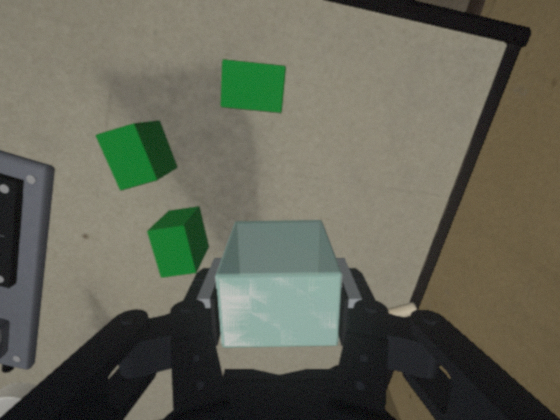

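```bash
python3 - <<'E'
from h import *
w=viewer.read_camera("wrist");T=np.array(w["tool_from_camera"])
for x0 in (.137,.139,.141):
    Q=[]
    for p in [(218,273),(340,273),(338,346),(221,346)]:
        v=T[:3,:3]@np.linalg.solve(w["K"],[*p,1]);c=T[:3,3];Q.append(c+v*(x0-c[0])/v[0])
    Q=np.array(Q);print(x0,Q[:,1:].tolist(),Q.mean(0),np.linalg.norm(Q[0]-Q[1]),np.linalg.norm(Q[1]-Q[2]))
E
```

```text
0.137 [[0.020500230946175646, -0.022487769312993053], [0.020477237922915427, 0.024032951205753793], [-0.013868779949863325, 0.02528224022322627], [-0.013856155376800114, -0.02337610752875499]] [0.137  0.0033 0.0009] 0.04652072620093621 0.03436873094495074
0.139 [[0.01934303032385102, -0.022929913948773865], [0.019319601908117476, 0.024471716024045707], [-0.015676787057724823, 0.02574466139279755], [-0.015663923427621212, -0.023835073605045595]] [0.139  0.0018 0.0009] 0.04740163576260603 0.03501953212937539
0.141 [[0.01818582970152642, -0.02337205858455467], [0.018161965893319545, 0.02491048084233761], [-0.017484794165586293, 0.02620708256236882], [-0.017471691478442283, -0.024294039681336192]] [0.141  0.0003 0.0009] 0.04828254532427583 0.03567033331380003
```

```bash
python3 -m pendant '[[0,0,0,6],[0,0,0,6],[0,0,0,5.8],[0,0,0,0]]'; python3 -m pendant '[[0,-0.007,-0.025,0],[0,-0.008,-0.030,0],[0,-0.009,-0.030,0],[0,-0.009,-0.030,0],[0,-0.009,-0.030,0]]';python3 -m pendant '[[0,-0.009,-0.030,0],[0,-0.009,-0.030,0],[0,-0.009,-0.030,0],[0,-0.007,-0.015,0],[0,0,0,0]]'; python3 - <<'E'
from h import *
s=rep();
for n in ("side","wrist"): save(viewer.read_camera(n),f"pics/{n}11.png")
E
```

```text
t: 9.75
tcp_pos: [0.4542, 0.3353, 0.349]
tcp_rot: [0.526, -0.464, 0.535, 0.471]
contact_force: [0.7, -0.1, -2.6]
width: 0.0498
t: 10.25
tcp_pos: [0.4779, 0.1848, 0.3427]
tcp_rot: [0.518, -0.469, 0.532, 0.478]
contact_force: [0.2, -0.4, -1.9]
width: 0.0498
t: 10.75
tcp_pos: [0.5013, 0.0693, 0.3377]
tcp_rot: [0.513, -0.47, 0.531, 0.483]
contact_force: [0.0, -0.6, -2.6]
width: 0.05
t 10.75 tcp [0.5013 0.0693 0.3377] inst [-0.0276  0.0232  0.3377] jaw yaw -0.09036700650322656 down [-0.0314 -0.0044 -0.9995] F [ 0.0148 -0.6033 -2.6482] w 0.05004500071450585 j [-0.0274  0.2257 -0.1973  1.179  -0.0053  0.0632]
```

View pics/wrist11.png

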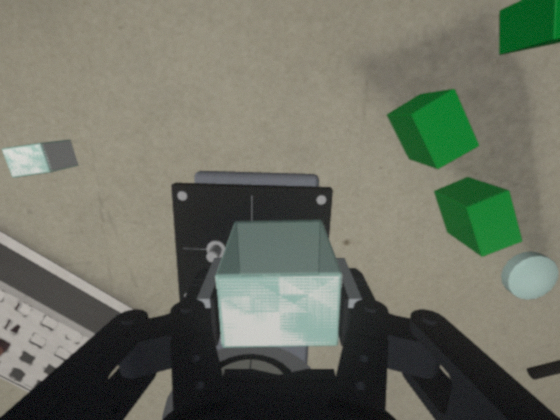

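View pics/side11.png

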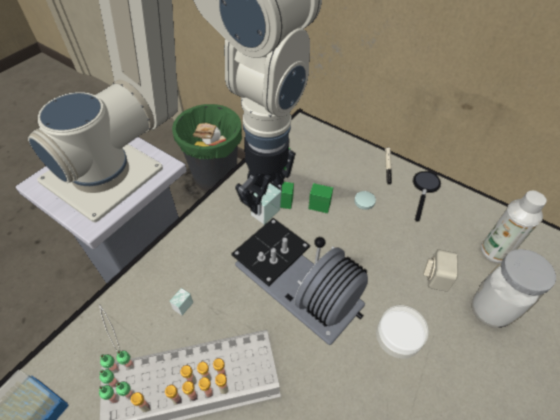

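The block is held over the stage's left-front quarter and the pins are clear. The tool has drifted to a tilt of 0.031 rad, so I'll see what holding still and yaw correction do.

```bash
python3 -m pendant '[[0,0,0,1.4],[0,0,0,0]]'; python3 -c "from h import *;rep()";python3 -m pendant '[[0,0,0,0],[0,0,0,0],[0,0,0,0]]'; python3 -c "from h import *;rep()"; python3 -m pendant '[[0.02,0,0,0],[0.02,0,0,0]]'; python3 -c "from h import *;rep()"
```

```text
t: 11.05
tcp_pos: [0.5002, 0.0722, 0.3372]
tcp_rot: [0.518, -0.464, 0.537, 0.478]
contact_force: [-0.2, 0.0, -2.1]
width: 0.0497
t 11.05 tcp [0.5002 0.0722 0.3372] inst [-0.029   0.026   0.3372] jaw yaw -0.11331018131840134 down [-0.0329 -0.0035 -0.9995] F [-0.1932  0.0233 -2.0949] w 0.049733363569248464 j [-0.0218  0.2254 -0.1988  1.1794 -0.0042  0.0917]
t: 11.35
tcp_pos: [0.4997, 0.074, 0.3372]
tcp_rot: [0.517, -0.465, 0.536, 0.479]
contact_force: [-0.2, -0.5, -2.6]
width: 0.0495
t 11.35 tcp [0.4997 0.074  0.3372] inst [-0.0297  0.0277  0.3372] jaw yaw -0.1097600483291314 down [-0.0329 -0.0034 -0.9995] F [-0.2293 -0.4511 -2.5607] w 0.04949599543895602 j [-0.0184  0.2251 -0.1993  1.1793 -0.004   0.0916]
t: 11.55
tcp_pos: [0.4992, 0.0743, 0.2989]
tcp_rot: [0.518, -0.467, 0.534, 0.478]
contact_force: [-0.6, -0.6, -3.9]
width: 0.0492
t 11.55 tcp [0.4992 0.0743 0.2989] inst [-0.0303  0.028   0.2989] jaw yaw -0.1085981851841115 down [-0.0271 -0.0035 -0.9996] F [-0.6004 -0.5794 -3.9181] w 0.049170674279341076 j [-0.0177  0.2479 -0.2721  1.0779 -0.004   0.0911]
```

Downward motion takes the tilt out. I'll test a slow rise followed by a quick descent.

```bash
python3 -m pendant '[[-0.012,0,0,0],[-0.012,0,0,0],[-0.012,0,0,0],[-0.012,0,0,0],[-0.012,0,0,0]]'; python3 -c "from h import *;rep()"; python3 -m pendant '[[0.04,0,0,0],[0,0,0,0]]'; python3 -c "from h import *;rep()"
```

```text
t: 12.05
tcp_pos: [0.5006, 0.075, 0.3654]
tcp_rot: [0.518, -0.467, 0.534, 0.478]
contact_force: [-0.9, -0.0, -2.1]
width: 0.0497
t 12.05 tcp [0.5006 0.075  0.3654] inst [-0.029   0.0288  0.3654] jaw yaw -0.10759776104786928 down [-0.0282 -0.0035 -0.9996] F [-0.9021 -0.0384 -2.1475] w 0.049678647632883814 j [-0.0163  0.2099 -0.1451  1.2439 -0.0039  0.0914]
t: 12.25
tcp_pos: [0.5005, 0.0749, 0.3316]
tcp_rot: [0.52, -0.469, 0.532, 0.476]
contact_force: [-0.7, -0.3, -2.2]
width: 0.0496
t 12.25 tcp [0.5005 0.0749 0.3316] inst [-0.0291  0.0287  0.3316] jaw yaw -0.10740912140657649 down [-0.019  -0.0036 -0.9998] F [-0.6871 -0.3357 -2.244 ] w 0.04962280534536888 j [-0.0164  0.2249 -0.2145  1.1503 -0.0039  0.0911]
```

```bash
python3 -m pendant '[[-0.012,0,0,0],[-0.012,0,0,0],[-0.010,0,0,0],[0.04,0,0,0.4],[0,0,0,0]]'; python3 -c "from h import *;rep()"
```

```text
t: 12.75
tcp_pos: [0.5018, 0.075, 0.3404]
tcp_rot: [0.525, -0.47, 0.53, 0.471]
contact_force: [-0.7, 0.3, -2.7]
width: 0.0497
t 12.75 tcp [0.5018 0.075  0.3404] inst [-0.0277  0.029   0.3404] jaw yaw -0.11419644190862342 down [-0.0071 -0.0038 -1.    ] F [-0.6603  0.329  -2.738 ] w 0.04974156460242448 j [-0.0161  0.2174 -0.2008  1.1595 -0.0039  0.0981]
```

```bash
python3 -m pendant '[[0.018,0,-0.002,0],[0.018,0,-0.002,0],[0.018,0,-0.002,0],[0.012,0,-0.002,0],[0,0,0,0]]'; python3 - <<'E'
from h import *
s=rep();
for n in ("side","wrist","scene"): save(viewer.read_camera(n),f"pics/{n}12.png")
im=cv2.imread("pics/side12.png");im2=cv2.imread("pics/scene12.png")
cv2.imwrite("pics/c12.png",cv2.hconcat([cv2.resize(im[180:280,220:320],None,fx=4,fy=4),cv2.resize(im2[180:280,260:360],None,fx=4,fy=4)]))
E
```

```text
t: 13.25
tcp_pos: [0.5045, 0.0667, 0.2874]
tcp_rot: [0.528, -0.474, 0.527, 0.468]
contact_force: [-0.2, 0.2, -2.5]
width: 0.0492
t 13.25 tcp [0.5045 0.0667 0.2874] inst [-0.0241  0.021   0.2874] jaw yaw -0.1129098547763745 down [ 0.0069 -0.0041 -1.    ] F [-0.1775  0.1704 -2.4741] w 0.04924592567360193 j [-0.0327  0.2515 -0.2988  1.0134 -0.0039  0.0802]
```

View pics/c12.png

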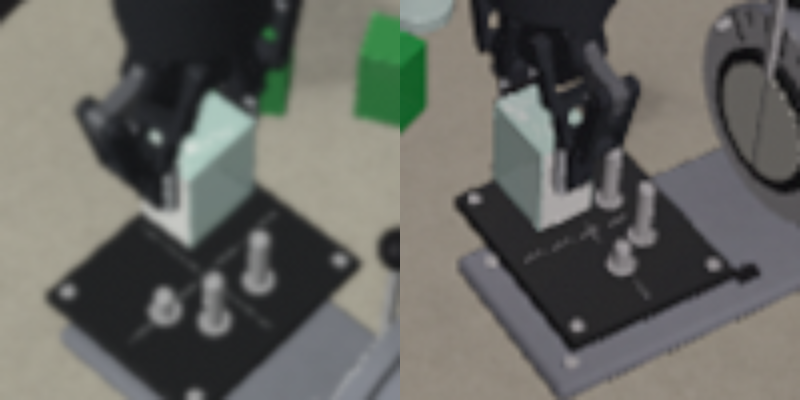

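View pics/wrist12.png

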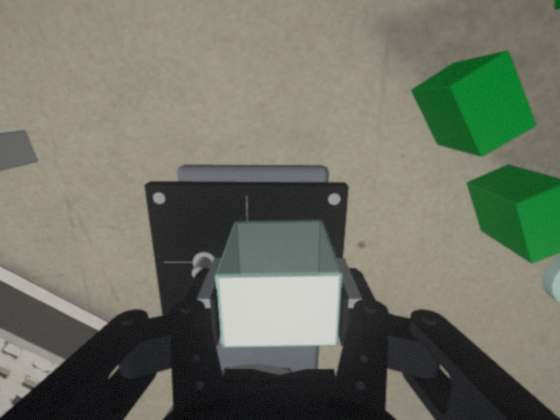

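The front stage edge (147,182)-(347,183) is parallel to the block's edge, so the yaw is good. Lowering gently until contact.

```bash
python3 -m pendant '[[0.010,0,0,0],[0.008,0,0,0],[0,0,0,0]]'; python3 -m pendant '[[0.002,0,0,0],[0,0,0,0]]'; python3 -m pendant '[[0.002,0,0,0],[0,0,0,0]]'; python3 -c "from h import *;rep()"
```

```text
t: 13.7
tcp_pos: [0.5053, 0.067, 0.2706]
tcp_rot: [0.529, -0.475, 0.525, 0.467]
contact_force: [0.1, 0.4, -1.8]
width: 0.0493
t: 13.9
tcp_pos: [0.5052, 0.067, 0.2682]
tcp_rot: [0.529, -0.475, 0.525, 0.468]
contact_force: [-0.0, -0.3, -2.5]
width: 0.0497
t: 14.1
tcp_pos: [0.5053, 0.067, 0.2661]
tcp_rot: [0.529, -0.475, 0.525, 0.468]
contact_force: [0.1, -0.6, -2.4]
width: 0.0495
t 14.1 tcp [0.5053 0.067  0.2661] inst [-0.0234  0.0215  0.2661] jaw yaw -0.11239646680985091 down [ 0.0107 -0.0041 -0.9999] F [ 0.0676 -0.6192 -2.3586] w 0.04952638764864921 j [-0.032   0.2697 -0.3339  0.9564 -0.0037  0.0804]
```

```bash
python3 -m pendant '[[0,-0.005,-0.005,0],[0,-0.005,-0.005,0],[0,-0.004,-0.004,0],[0,-0.002,-0.002,0],[0,0,0,0]]'; python3 - <<'E'
from h import *
s=rep()
for n in ("side","wrist","scene"): save(viewer.read_camera(n),f"pics/{n}13.png")
im=cv2.imread("pics/side13.png");im2=cv2.imread("pics/scene13.png")
cv2.imwrite("pics/c13.png",cv2.hconcat([cv2.resize(im[180:280,220:320],None,fx=4,fy=4),cv2.resize(im2[180:280,260:360],None,fx=4,fy=4)]))
E
```

```text
t: 14.6
tcp_pos: [0.5212, 0.0473, 0.2667]
tcp_rot: [0.529, -0.475, 0.525, 0.467]
contact_force: [0.6, -0.0, -3.7]
width: 0.0495
t 14.6 tcp [0.5212 0.0473 0.2667] inst [-0.0053  0.0037  0.2667] jaw yaw -0.1127883691236137 down [ 0.0117 -0.0043 -0.9999] F [ 0.5547 -0.0148 -3.6573] w 0.04945884125875804 j [-0.0691  0.2898 -0.3027  0.9663 -0.0035  0.0437]
```

View pics/c13.png

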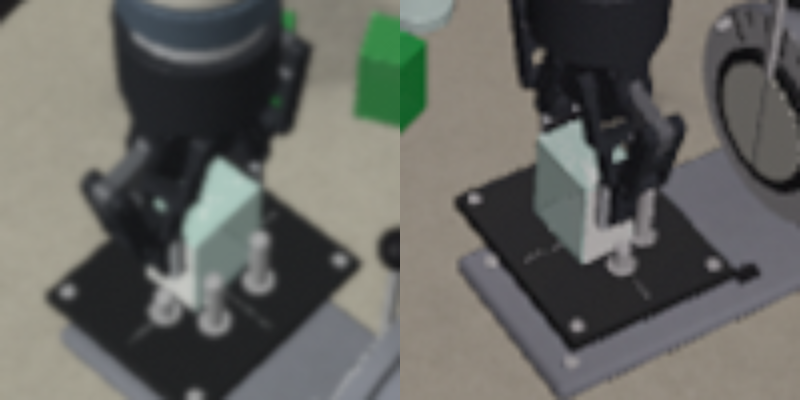

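The block is just short of the back pins and the side pin. Lowering onto the stage.

```bash
python3 -m pendant '[[0.0015,0,0,0],[0,0,0,0]]'; python3 -m pendant '[[0.0015,0,0,0],[0,0,0,0]]';  python3 -m pendant '[[0.001,0,0,0],[0,0,0,0]]'; python3 -c "from h import *;rep()"
```

```text
t: 14.95
tcp_pos: [0.5205, 0.0481, 0.265]
tcp_rot: [0.529, -0.475, 0.525, 0.468]
contact_force: [1.1, 0.3, -2.4]
width: 0.0494
t: 15.15
tcp_pos: [0.5205, 0.0482, 0.264]
tcp_rot: [0.529, -0.475, 0.525, 0.467]
contact_force: [-1.1, -0.7, -1.1]
width: 0.0496
t: 15.35
tcp_pos: [0.5204, 0.0483, 0.264]
tcp_rot: [0.529, -0.476, 0.525, 0.467]
contact_force: [-0.7, -0.3, -1.9]
width: 0.0497
t 15.35 tcp [0.5204 0.0483 0.264 ] inst [-0.0061  0.0046  0.264 ] jaw yaw -0.11132838964613653 down [ 0.0136 -0.0049 -0.9999] F [-0.7402 -0.3424 -1.8947] w 0.04968171061402415 j [-0.0673  0.2904 -0.3094  0.957  -0.004   0.044 ]
```

Zero rows relax the push, so a push must be the last row. I'll step towards the back pins and read the force.

```bash
python3 -m pendant '[[0.0005,-0.002,0,0]]'; python3 -m pendant '[[0.0005,-0.002,0,0]]';  python3 -m pendant '[[0.0005,-0.002,0,0]]';python3 -c "from h import *;rep()"
```

```text
t: 15.45
tcp_pos: [0.522, 0.0482, 0.2638]
tcp_rot: [0.529, -0.476, 0.525, 0.467]
contact_force: [-5.1, -0.4, 7.4]
width: 0.0494
t: 15.55
tcp_pos: [0.5233, 0.0481, 0.2637]
tcp_rot: [0.529, -0.475, 0.525, 0.468]
contact_force: [-8.7, -0.0, 13.7]
width: 0.0498
t: 15.65
tcp_pos: [0.5247, 0.048, 0.2637]
tcp_rot: [0.528, -0.475, 0.525, 0.468]
contact_force: [-7.9, -0.2, 10.9]
width: 0.0495
t 15.65 tcp [0.5247 0.048  0.2637] inst [-0.0019  0.0048  0.2637] jaw yaw -0.11041632131493842 down [ 0.0102 -0.0044 -0.9999] F [-7.8725 -0.2082 10.9347] w 0.04950177216096488 j [-0.0673  0.2983 -0.2985  0.9635 -0.0037  0.0431]
```

```bash
python3 -m pendant '[[-0.0003,-0.001,0,0]]'; python3 -m pendant '[[0,-0.001,0,0]]';  python3 -m pendant '[[0,-0.001,0,0]]';python3 -c "from h import *;rep()"
```

```text
t: 15.75
tcp_pos: [0.5254, 0.048, 0.264]
tcp_rot: [0.528, -0.475, 0.525, 0.468]
contact_force: [-2.9, -0.2, -4.9]
width: 0.0495
t: 15.85
tcp_pos: [0.5258, 0.0479, 0.2638]
tcp_rot: [0.528, -0.475, 0.526, 0.469]
contact_force: [-9.1, -0.1, 6.1]
width: 0.0497
t: 15.95
tcp_pos: [0.5262, 0.0479, 0.2638]
tcp_rot: [0.527, -0.474, 0.526, 0.469]
contact_force: [-9.7, 0.1, 8.4]
width: 0.0498
t 15.95 tcp [0.5262 0.0479 0.2638] inst [-0.0004  0.0049  0.2638] jaw yaw -0.11053094548614747 down [ 0.0055 -0.004  -1.    ] F [-9.6892  0.1073  8.3923] w 0.04979514611857152 j [-0.0672  0.3022 -0.2925  0.9704 -0.0036  0.0433]
```

Back-pin contact is showing: the motion stalls and Fx is about -10. Now the side pin, with a small back push kept on.

```bash
python3 -m pendant '[[-0.0001,-0.0005,-0.0015,0]]'; python3 -m pendant '[[0,-0.0005,-0.0015,0]]';  python3 -m pendant '[[0,-0.0005,-0.0015,0]]';python3 -c "from h import *;rep()"
```

```text
t: 16.05
tcp_pos: [0.5262, 0.0469, 0.2638]
tcp_rot: [0.527, -0.473, 0.526, 0.47]
contact_force: [-3.0, 5.0, 0.8]
width: 0.0497
t: 16.15
tcp_pos: [0.5263, 0.046, 0.2638]
tcp_rot: [0.528, -0.473, 0.526, 0.471]
contact_force: [-3.3, 7.8, 3.9]
width: 0.0494
t: 16.25
tcp_pos: [0.5263, 0.0452, 0.2637]
tcp_rot: [0.528, -0.472, 0.525, 0.472]
contact_force: [-4.4, 7.9, 5.0]
width: 0.0496
t 16.25 tcp [0.5263 0.0452 0.2637] inst [0.0001 0.0023 0.2637] jaw yaw -0.10853594362671842 down [ 0.0032  0.0031 -1.    ] F [-4.3983  7.9018  5.0143] w 0.04956100922286842 j [-0.0739  0.3028 -0.2917  0.9733  0.0033  0.0346]
```

```bash
python3 -m pendant '[[-0.0003,0,-0.001,0]]'; python3 -m pendant '[[0,0,-0.001,0]]';  python3 -m pendant '[[0,0,-0.001,0]]'; python3 - <<'E'
from h import *
s=rep()
for n in ("side","wrist","scene"): save(viewer.read_camera(n),f"pics/{n}14.png")
im=cv2.imread("pics/side14.png");im2=cv2.imread("pics/scene14.png")
cv2.imwrite("pics/c14.png",cv2.hconcat([cv2.resize(im[200:280,230:310],None,fx=5,fy=5),cv2.resize(im2[190:270,280:360],None,fx=5,fy=5)]))
E
```

```text
t: 16.35
tcp_pos: [0.5262, 0.0446, 0.2638]
tcp_rot: [0.528, -0.472, 0.524, 0.473]
contact_force: [-0.4, 0.9, -2.4]
width: 0.0498
t: 16.45
tcp_pos: [0.5262, 0.0439, 0.2638]
tcp_rot: [0.528, -0.472, 0.524, 0.473]
contact_force: [-1.7, 4.3, 3.3]
width: 0.0494
t: 16.55
tcp_pos: [0.5261, 0.0432, 0.2638]
tcp_rot: [0.528, -0.472, 0.524, 0.473]
contact_force: [-2.7, 4.4, 1.7]
width: 0.0495
t 16.55 tcp [0.5261 0.0432 0.2638] inst [0.0001 0.0002 0.2638] jaw yaw -0.10711787185775824 down [ 0.0031  0.0063 -1.    ] F [-2.6628  4.3999  1.7496] w 0.04950370351334374 j [-0.0786  0.3022 -0.2924  0.9735  0.0066  0.0285]
```

View pics/c14.png

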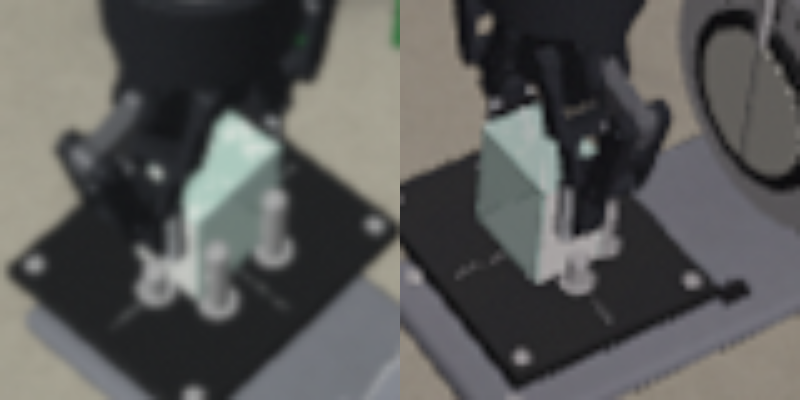

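View pics/wrist14.png

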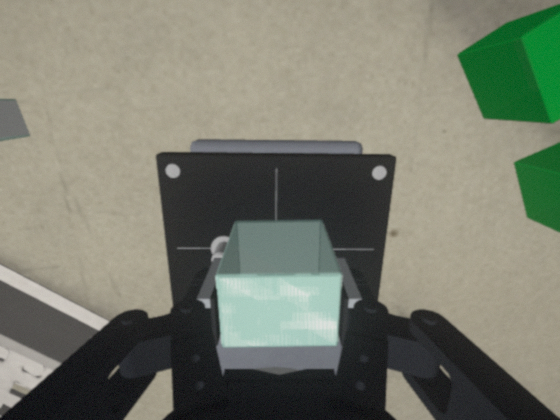

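The front edges stay parallel, and the side pin at wrist (222,245) is almost touching the block's left side. Pushing on.

```bash
python3 -m pendant '[[0,-0.0003,-0.001,0.2]]'; python3 -m pendant '[[0,-0.0003,-0.001,0.1]]';  python3 -m pendant '[[0,-0.0003,-0.001,0]]'; python3 -m pendant '[[0,-0.0003,-0.001,0]]';python3 -c "from h import *;rep()"
```

```text
t: 16.8
tcp_pos: [0.5262, 0.0423, 0.2638]
tcp_rot: [0.529, -0.47, 0.524, 0.473]
contact_force: [-3.6, 6.3, 2.3]
width: 0.0496
t: 16.9
tcp_pos: [0.5262, 0.0416, 0.2638]
tcp_rot: [0.53, -0.47, 0.525, 0.473]
contact_force: [-3.3, 6.7, 4.8]
width: 0.0494
t: 17.0
tcp_pos: [0.5262, 0.0409, 0.2639]
tcp_rot: [0.53, -0.469, 0.524, 0.473]
contact_force: [-2.8, 5.9, 3.1]
width: 0.0495
t: 17.1
tcp_pos: [0.5262, 0.0403, 0.2639]
tcp_rot: [0.53, -0.469, 0.524, 0.474]
contact_force: [-2.9, 8.5, 3.5]
width: 0.0496
t 17.1 tcp [0.5262 0.0403 0.2639] inst [ 0.0005 -0.0027  0.2639] jaw yaw -0.1112660020551025 down [ 0.002   0.0105 -0.9999] F [-2.9219  8.4747  3.516 ] w 0.049632250645304396 j [-0.0852  0.3023 -0.2919  0.9755  0.0106  0.0261]
```

```bash
python3 -m pendant '[[0,-0.0003,-0.001,0]]'; python3 -m pendant '[[-0.0001,-0.0003,-0.001,0]]';  python3 -m pendant '[[0,-0.0003,-0.001,0]]'; python3 - <<'E'
from h import *
s=rep()
w=viewer.read_camera("wrist");save(w,"pics/wrist15.png")
im=cv2.imread("pics/wrist15.png")
cv2.imwrite("pics/c15.png",cv2.resize(im[140:360,150:410],None,fx=3,fy=3,interpolation=cv2.INTER_CUBIC)[:600])
E
```

```text
t: 17.2
tcp_pos: [0.5263, 0.0398, 0.2639]
tcp_rot: [0.53, -0.469, 0.523, 0.475]
contact_force: [-3.0, 9.8, 3.5]
width: 0.0496
t: 17.3
tcp_pos: [0.5263, 0.0394, 0.264]
tcp_rot: [0.531, -0.468, 0.523, 0.475]
contact_force: [-2.3, 8.5, 1.0]
width: 0.0494
t: 17.4
tcp_pos: [0.5263, 0.039, 0.264]
tcp_rot: [0.531, -0.468, 0.522, 0.476]
contact_force: [-3.9, 8.9, 3.7]
width: 0.05
t 17.4 tcp [0.5263 0.039  0.264 ] inst [ 0.0008 -0.0039  0.264 ] jaw yaw -0.10932817676841947 down [ 0.0013  0.0171 -0.9999] F [-3.8665  8.8562  3.7126] w 0.049995507649228575 j [-0.0891  0.3025 -0.2914  0.9771  0.0171  0.0202]
```

View pics/c15.png

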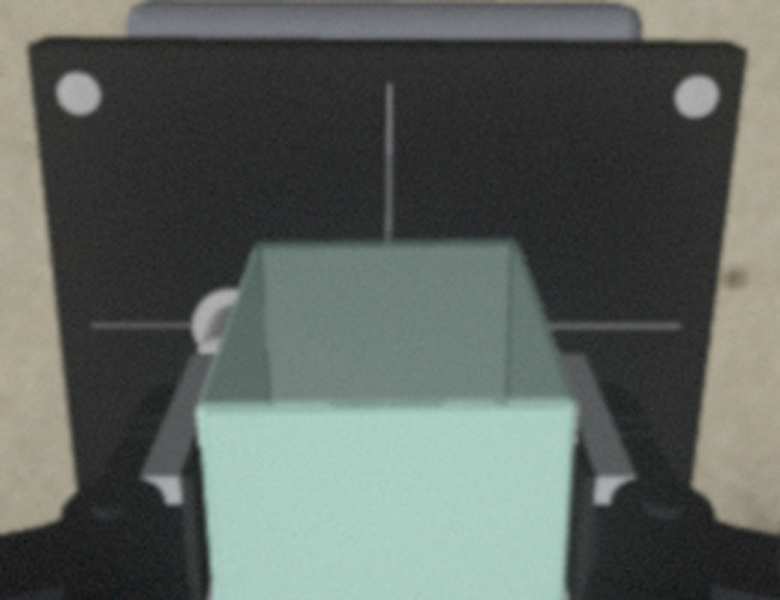

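The block's bottom front edge (262-516 in the crop, mid 389) is centred on the stage line (389), so it is on the side pin. I'll apply a steadier combined push and watch it while it holds.

```bash
python3 -m pendant '[[0,-0.0010,-0.0008,0]]'; python3 - <<'E'
from h import *
def f():
    s=robot.state();c,sn=np.cos(YAW),np.sin(YAW);F=s["contact_force"]
    print(round(s["t"],2),"Finst",np.array([c*F[0]+sn*F[1],-sn*F[0]+c*F[1],F[2]]),"tcp",inst(s["tcp_pos"])*1e3)
for i in range(6):
    f();viewer.read_camera("wrist")
rep()
E
```

```text
t: 17.55
tcp_pos: [0.5266, 0.0387, 0.264]
tcp_rot: [0.531, -0.467, 0.522, 0.477]
contact_force: [-7.7, 8.6, 7.2]
width: 0.0494
17.55 Finst [-8.6629  7.6605  7.2381] tcp [  1.1087  -4.2405 264.0286]
17.6 Finst [-7.2077  7.9888  4.9993] tcp [  1.1092  -4.2696 264.0634]
17.65 Finst [-6.8734  7.3717  4.7821] tcp [  1.0892  -4.2695 264.0478]
17.7 Finst [-7.3836  7.3496  6.4638] tcp [  1.0637  -4.2599 264.0441]
17.75 Finst [-7.2127  7.1436  4.9413] tcp [  1.0721  -4.2648 264.0445]
17.8 Finst [-6.6356  6.8319  5.8054] tcp [  1.052   -4.2364 264.0254]
t 17.85 tcp [0.5266 0.0387 0.264 ] inst [ 0.0011 -0.0042  0.264 ] jaw yaw -0.10876954276591386 down [-0.0002  0.0189 -0.9998] F [-6.349   8.8121  4.8236] w 0.049861410275425816 j [-0.0901  0.3034 -0.2901  0.9792  0.0188  0.0186]
```

```bash
python3 -m pendant '[[-0.0002,-0.0012,-0.0008,0.2]]'; cat >> h.py <<'E'
def f():
    s=robot.state();c,sn=np.cos(YAW),np.sin(YAW);F=s["contact_force"]
    print(round(s["t"],2),"Finst",np.array([c*F[0]+sn*F[1],-sn*F[0]+c*F[1],F[2]]),"tcp",inst(s["tcp_pos"])*1e3)
E
python3 - <<'E'
from h import *
for i in range(6):
    f();w=viewer.read_camera("wrist")
rep()
save(w,"pics/wrist16.png")
im=cv2.imread("pics/wrist16.png")
cv2.imwrite("pics/c16.png",cv2.resize(im[140:360,150:410],None,fx=3,fy=3,interpolation=cv2.INTER_CUBIC)[:600])
D={n:viewer.read_camera(n) for n in("side","scene")}
a=D["side"]["frame"][200:280,230:310,::-1];b=D["scene"]["frame"][190:270,280:360,::-1]
cv2.imwrite("pics/c17.png",cv2.hconcat([cv2.resize(a,None,fx=5,fy=5),cv2.resize(b,None,fx=5,fy=5)]))
save(D["side"],"pics/side17.png");save(D["scene"],"pics/scene17.png")
E
```

```text
t: 17.95
tcp_pos: [0.5269, 0.0384, 0.2641]
tcp_rot: [0.531, -0.465, 0.523, 0.477]
contact_force: [-6.7, 8.1, 2.7]
width: 0.0493
17.95 Finst [-7.5732  7.2394  2.6584] tcp [  1.4648  -4.5076 264.1042]
18.0 Finst [-8.141   7.1805  3.7692] tcp [  1.5056  -4.5195 264.0878]
18.05 Finst [-7.1358  7.7835  4.5169] tcp [  1.4875  -4.5092 264.1093]
18.1 Finst [-8.0849  7.092   4.4985] tcp [  1.4868  -4.5085 264.0985]
18.15 Finst [-7.398   7.5109  4.551 ] tcp [  1.4866  -4.4997 264.0795]
18.2 Finst [-8.2641  6.7383  3.8027] tcp [  1.4763  -4.5051 264.086 ]
t 18.25 tcp [0.5269 0.0384 0.2641] inst [ 0.0015 -0.0045  0.2641] jaw yaw -0.1117299309672239 down [-0.0019  0.0207 -0.9998] F [-6.2289  8.2739  4.4922] w 0.049368468792514636 j [-0.091   0.3044 -0.2883  0.9819  0.0205  0.0207]
```

View pics/c16.png

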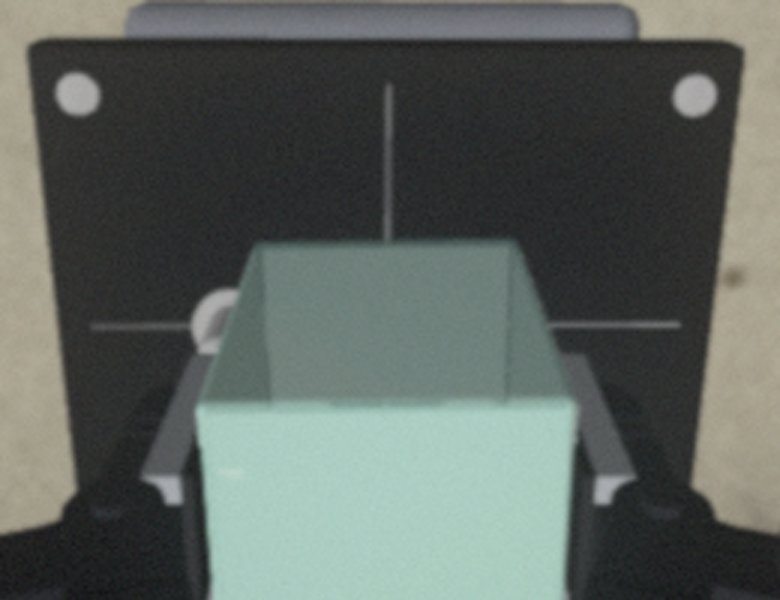

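View pics/c17.png

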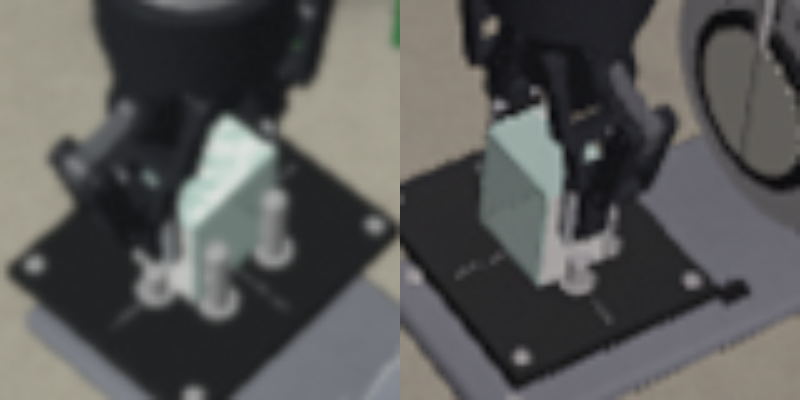

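View pics/scene17.png

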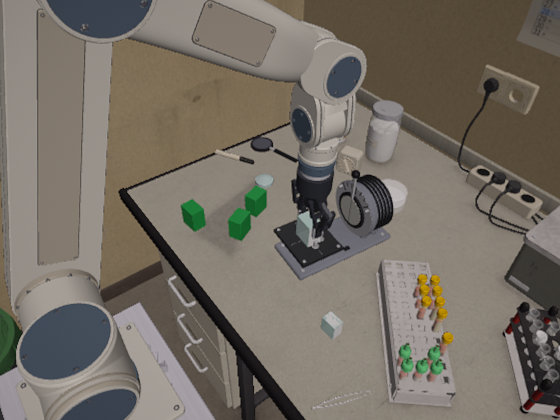

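View pics/side17.png

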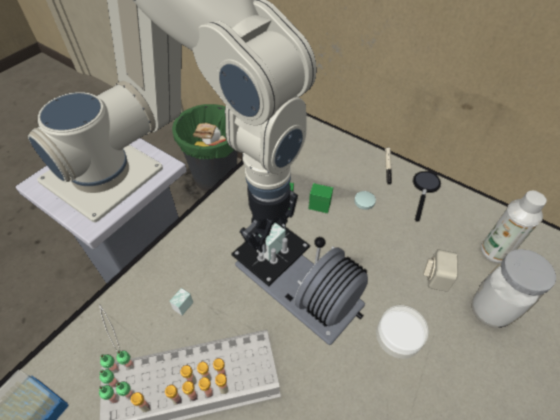

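```bash
python3 -m pendant '[[-0.0002,-0.0014,-0.0010,0]]'; python3 - <<'E'
from h import *
for i in range(10):
    s=robot.state();f();w=viewer.read_camera("wrist")
s=rep()
for p in ((150+262/3,140+242/3),(150+516/3,140+242/3),(150+389/3,140+325/3),(150+389/3,140+85/3)): print(inst(plane(w,p,.065,s))*1e3)
T=np.array(w["tool_from_camera"]);M=R.from_quat(s["tcp_rot"][[1,2,3,0]]).as_matrix()
sc=viewer.read_camera("scene");sd=viewer.read_camera("side")
p,r=tri([ray(sc,(355,174)),ray(sd,(320,242.5))]);print("ball",inst(p),r)
a=sc["frame"][160:190,340:370,::-1];b=sd["frame"][228:258,305:335,::-1]
cv2.imwrite("pics/c18.png",cv2.hconcat([cv2.resize(a,None,fx=12,fy=12),cv2.resize(b,None,fx=12,fy=12)]))
E
```

```text
t: 18.45
tcp_pos: [0.5273, 0.0379, 0.2641]
tcp_rot: [0.531, -0.464, 0.523, 0.478]
contact_force: [-7.8, 9.1, 5.2]
width: 0.0492
18.45 Finst [-8.8319  8.0852  5.2443] tcp [  1.9083  -4.8713 264.1427]
18.5 Finst [-8.6537  9.021   5.5966] tcp [  1.9261  -4.8853 264.127 ]
18.55 Finst [-8.5889  8.1488  5.7567] tcp [  1.9078  -4.8752 264.1367]
18.6 Finst [-8.9233  8.7843  6.3382] tcp [  1.8835  -4.8749 264.1168]
18.65 Finst [-8.6686  8.0494  5.7546] tcp [  1.8924  -4.8473 264.1287]
18.7 Finst [-8.1083  8.1722  4.4593] tcp [  1.9044  -4.8484 264.1424]
18.75 Finst [-8.5585  7.9618  6.1936] tcp [  1.8939  -4.8505 264.1347]
18.8 Finst [-8.7093  8.1371  4.9091] tcp [  1.8897  -4.8656 264.1439]
18.85 Finst [-9.0294  8.2969  4.5883] tcp [  1.9032  -4.8489 264.139 ]
18.9 Finst [-7.6249  8.318   5.478 ] tcp [  1.8859  -4.8405 264.1359]
t 18.95 tcp [0.5273 0.0379 0.2641] inst [ 0.0019 -0.0049  0.2641] jaw yaw -0.11102145497815263 down [-0.0042  0.0228 -0.9997] F [-7.3766  8.8766  5.4142] w 0.04943532880272143 j [-0.0921  0.3057 -0.2863  0.9851  0.0223  0.0187]
[-18.0694 -23.7843  65.    ]
[-17.8805  24.6807  65.    ]
[-0.6053  0.4573 65.    ]
[-48.2132   0.226   65.    ]
ball [0.1162 0.002  0.2045] [np.float64(1.954731045452595e-05), np.float64(1.954731045465459e-05)]
```

View pics/c18.png

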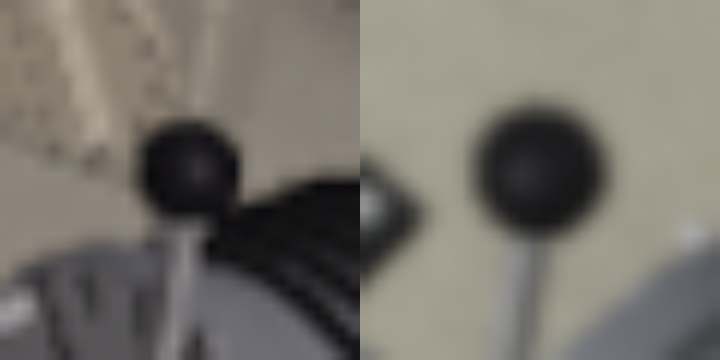

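The bottom front edge measures x = -18.0 mm and y = -23.8 to +24.7, so the block is seated. The push holds steady at about 8.5 N back and 8.2 N sideways. The ball is about 1 deg off upright. Handing in.

```bash
python3 - <<'E'
from h import *
f();print(robot.finish_job());f()
E
```

```text
19.05 Finst [-8.8321  7.8366  5.4319] tcp [  1.8884  -4.8463 264.1459]
the job is handed in; nothing more can be done
None
the job is handed in; nothing more can be done
```

The glass check is done and handed in at about 19 s. I set the lever straight up with the block still at its start place, then gripped the large block by its frosted sides. It went onto the stage and into the corner of the pins, and I finished holding it there.

**Last checks:**
- **Lever:** the ball measured 1.7–2.0 mm left of upright at its 108 mm radius, about 1 degree off 45.
- **Position:** the block's lower front edge lies at x = -18.0 mm and y = -23.8 to +24.7 mm, within about 1 mm of the seat.
- **Squareness:** the tool yaw was -0.111 rad, against my -0.11 to -0.118 rad for the instrument.
- **Push:** the wrist read a steady 8.5 N towards the back pins and 8.2 N towards the side pin. It also read about 5 N upwards. Stage friction carries some of the sideways push. At the worst I estimate about 3.5 N left on either pin, but I could not measure the pin forces directly.
- **Tilt:** the tool ended with a sideways tilt of 0.023 rad. I estimate the block leans about 0.016 rad or less, against the limit of 0.045.
- **Bystanders:** the small block, the lens blank and the green look-alikes were not touched.

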